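Clamp a lino block for carving

TASK

Lay the small lino block with the dark green face flat on the cork bed of the blue carving clamp, green face up and square between the fence and the rubber foot, centred across the bed. Then pinch the clamp's two red handles together until they pass the hard point and snap over, so that they stay shut on the block when you let go. Leave the brown block, the mug, the wooden rubbing disc and the ink tin where they are.

Things in the scene. Friction and masses are not known exactly. Their poses are not given: they have to be found in the camera images.
- green_block_center (a point): Centre (half-way up) of the small loose lino block with the dark green carved face up, lying flat; 60 mm along its x, 75 mm along its y, 20 mm high, 0.07 to 0.14 kg. Pick it across the 60 mm side.
- bed (a point): Centre of the top of the clamp's cork bed, 14 mm above the table; +x points to the fence, z up. Fence face 42.5 mm away along +x, rubber foot's face 42.5 mm along -x with handles open; both reach 17 mm above the bed. The block goes in with its 75 mm length along this x (10 mm to spare), its centre over this point. Bed and base are 44 mm wide, so fingers fit beside the block.
- pinch (a point): Point midway between the red handles where they are pinched, fixed to the clamp (same axes), 182 mm from bed along -x, 46 mm above the table. Handles: upright bars 12 mm thick, 33 to 59 mm above the table, free beneath; geared together; hinge pins 90 mm from here along +x, free ends 30 mm along -x. They close along y: 64 mm over their outer faces here when open, 30 mm shut.
- handle_left (a joint): Left handle's angle (the right moves equally): 0 open, about 0.19 rad shut at its stop. A light spring (1 to 2 N at pinch) opens it. With a block in, resistance starts at 0.04 to 0.07 rad, peaks at about 10 N per handle near 0.10 rad and vanishes at 0.155; past that the handles snap to the stop and stay shut. With no block they spring open.
- foot (a joint): Spring travel of the rubber foot: 0 when it presses on nothing, about 0.008 m when the block is clamped (22 N).
- brown_block: Loose lino block with brown face, 95x65x21 mm, too long for the clamp; origin at the centre of its underside. Leave alone.
- mug_green: Loose green and white mug, 78x116x101 mm, origin at the centre of its underside. Leave alone.
- baren_disc: Loose wooden rubbing disc with a knob, 108 mm across, 48 mm high, origin at the centre of its underside. Leave alone.
- teal_tin: Loose ink tin with teal band and lid, 68 mm across, 50 mm high, origin at the centre of its underside. Leave alone.
- clamp: Blue squeeze-action carving clamp, screwed to the table; origin at table level under the bed's centre, +x from the red handles to the aluminium fence. Behind the foot is the housing, x -62 to -142 mm, 58 mm wide, 34 mm high, with a steel strap over the hinge pins (x -78 to -104 mm) up to 64 mm above the table.
Things that resemble listed ones, but are neither listed nor needed, are in the scene too. What is shaped like the part that bears green_block_center but pink or turquoise is not meant.

How it is judged (in metres and radians):
On the way, in this order (a step that is already met when the one before it is completed fails the run):
1. the green block lies flat on the bed between fence and foot, handles still open (z of green_block_center in the frame of bed between 0.006 and 0.014 m and horizontal distance between green_block_center and bed below 0.014 m and angle between the y axis of green_block_center and the x axis of bed, either way round below 0.17 rad and angle between green_block_center's own z axis and vertical below 0.1 rad and value of joint handle_left below 0.03 rad), for 0.2 s.
2. the fingers press both handles at once towards each other, and the foot presses on the block (contact force between each of handle_left, handle_right and the fingers above 1 N and value of joint foot above 0.002 m), for 0.05 s.
At the end, for the whole second after the job is handed in: The released handles stay shut (over 0.17 rad), the foot is sprung over 4 mm against the green block, and the block rests flat on the bed (4 mm in height, 0.08 rad tilt), green face up, against the fence, within 12 mm of the middle across the bed and 0.08 rad of square (value of joint handle_left above 0.17 rad and value of joint foot above 0.004 m and z of green_block_center in the frame of bed between 0.006 and 0.014 m and y of green_block_center in the frame of bed between -0.012 and 0.012 m and x of green_block_center in the frame of bed between -0.005 and 0.012 m and angle between the y axis of green_block_center and the x axis of bed, either way round below 0.08 rad and angle between green_block_center's own z axis and vertical below 0.08 rad and linear speed of green_block below 0.01 m/s); the robot touches nothing.
It fails at once if the brown block was moved by more than 25 mm (distance of brown_block from where it was at the start of the episode above 0.025 m).
It fails at once if the mug was moved by more than 25 mm (distance of mug_green from where it was at the start of the episode above 0.025 m).
It fails at once if the rubbing disc was moved by more than 25 mm (distance of baren_disc from where it was at the start of the episode above 0.025 m).
It fails at once if the ink tin was moved by more than 25 mm (distance of teal_tin from where it was at the start of the episode above 0.025 m).
It also fails if it takes over 40 s, if anything falls off the work surface, if the arm or the gripper's body presses on something with over 40 N, if the wrist force passes 120 N, or if a joint passes its speed limit or range.

ROBOT

A 6-joint arm with a two-finger parallel gripper is mounted at the origin on the work surface; the furniture and walls round the work are solid. World frame = base frame: x ahead of the robot, y to its left, z up, the work surface at z = 0. Lengths are in mm, angles in degrees, forces in N, time in s.
With the tool pointing down it reaches from about 225 to 875 mm from the base axis. Payload 3.4 kg.
Tool frame: the origin (TCP) lies at the very end of the fingers, on their centre line; the grasp point (between the pads) lies ctrl.pinch_z behind it (ctrl.pinch_z is the distance from the TCP to the grasp point, in mm); z points along the fingers, y is the direction in which the jaws open and shut (so a half turn about z gives the same grasp; the last joint's range is limited). The gripper opens to 85 mm and grips with 20 to 120 N. Pads are 22 mm wide; open, the fingers measure 114 mm over their backs; the gripper's body (76 mm by 85 mm) begins 54 mm behind the grasp point. The pads swing forward as they close: fully open they stand 13 mm farther back than shut.
Start: joints at [-82.85, 15.808, 86.224, -0, 77.962, -6.933], TCP at [139.913, -557.752, 231.328] pointing down, gripper open.
Joint ranges: [-165.64, 165.64], [-43.16, 119.46], [12.63, 154.43], [-67.54, 247.53], [6.08, 155.33], [-154.97, 154.97]. Speed limits (degrees/s): [147.25, 147.25, 180, 180, 180, 180].

INTERFACE

Orientations are given as [roll, pitch, yaw] about the fixed x, y, z axes, in that order (R = Rz(yaw) Ry(pitch) Rx(roll)).
In Python, from bench import ctrl gives the robot as it stands.
- The arm moves only by the tool send_rows, never from a script. Its argument "steps" is a list of rows, each an object of numbers: "tx", "ty", "tz": the shift along the tool's x, y, z in mm; "roll": the turn about the tool's z in degrees. In form: [{"tx": .., "ty": .., "tz": .., "roll": ..}, ...]. A call has 1 to 8 rows; each row shifts and turns the commanded pose from where the row before left it, along the tool's axes as they then stand; what a row does not reach is not made up. A row lasts 1/10 s, in which the tool goes at most 50 mm and 8.59 degrees, less where a joint would pass 70% of its speed; a pose out of reach is approached as far as the arm can. A call with a gripper value outside its range is refused whole. "hand" is the closure in counts, from 0 (fully open) to 255 (shut), set as the call begins (left out, the last holds). The fingers move at their own pace and stop on an object; "force" is the grip in N (left out, the last holds). Time passes only in rows, so rows that do not move let the fingers close. It gives the time, the measured TCP pose, the force and the opening at its end, in the units of the state.
- ctrl.get_obs(): the state, without advancing time (a new reading comes with each control period).
- ctrl.camera(name): name is "side" or "top"; returns a dict with "img" (480x640x3 uint8, red, green, blue), "range_z" (480x640 float32, mm along the optical axis (not along the pixel's ray), 0 where there is no reading), "camera_matrix" (3x3 intrinsics, pixels), "R" (3x3) and "t" (3): a world point X has camera coordinates R X + t. Camera axes: x right, y down, z forward; pixel columns grow to the right and rows downward; lengths in mm; the calibration is good to about 2 mm. A picture is of the moment at which its call begins.
- ctrl.sign_off(): hands the job in, once; it reports no verdict.
Trained networks look in the newest picture that a camera, given by its name, has taken for a name from the list of things; names that differ only in an ending like _2 or _b are one class to them, and where a whole thing is asked for, a point or a joint stands for the part that bears it (a point fixed in the world has none). Each returns a list of dicts, best first, with "conf" (0 to 1); they miss things now and then, are a little off and sometimes report something else, mostly with a low value. They report only what shows in the picture. A call takes as long as a camera call. They do not tell look-alikes from the thing itself.
- ctrl.look_for(camera, target): "extent" ([left, top, right, bottom] in pixels, round what is visible of it).
- ctrl.regions_of(camera, target): "region" (480x640 bool, what is visible of it) and "extent" ([left, top, right, bottom] in pixels, round what is visible of it).
- ctrl.pinpoint(camera, target): "point" ([column, row] in pixels: a listed point, or the origin of a listed thing).
The state is a dict: "time_s": time; "q": joint angles; "qd": joint speeds; "effort": joint torques, N m; "eef_pos": TCP position; "ee_rot": TCP orientation; "wrist_force": force on the tool from outside, world axes, zero at the start; "torque": the same for the moment, N m; "finger_gap": finger opening in mm.
Only numpy, scipy, OpenCV 4.12 (cv2) and the standard library are available. Lean on these libraries where they do the work, as an engineer would, in place of code of your own. Each camera call takes 0.05 s, during which the arm holds its last target. There are 200 camera calls.

## Working session

There is one attempt and no reset: what is moved stays moved. The work goes in short steps, Python scripts to look and compute and a tool call to move; the robot and the scene stay as the last step left them, time stands still between calls to the robot, and variables do not carry over. Pictures are saved under pics/ and viewed, about 8 in all and at most 12, crops included, and the job is handed in when it is done.

Besides the shell and the picture viewer there is one more tool, called as name(argument=value, ...) on one line, values as JSON. send_rows: Moves the arm, as the interface text tells. Its arguments: {"type":"object","properties":{"steps":{"type":"array"},"hand":{"type":"number"},"force":{"type":"number"}},"required":["steps"]}

```bash
mkdir -p pics; cat > h.py <<'E'
from bench import ctrl
import numpy as np, cv2
def shot(n,f=None):
    c=ctrl.camera(n)
    if f: cv2.imwrite('pics/'+f,c['img'][:,:,::-1])
    return c
def onplane(c,p,z):
    K,R,t=c['camera_matrix'],c['R'],c['t']
    d=R.T@np.linalg.inv(K)@np.array([p[0],p[1],1.]); o=-R.T@t
    return o+d*(z-o[2])/d[2]
def cloud(c):
    K,R,t=c['camera_matrix'],c['R'],c['t']; Z=c['range_z']
    v,u=np.mgrid[:480,:640]
    P=np.stack([u,v,np.ones_like(u)],-1)@np.linalg.inv(K).T*Z[...,None]
    return (P-t)@R
E
python3 - <<'E'
from h import *
np.set_printoptions(precision=1,suppress=True)
o=ctrl.get_obs();print(o['time_s'],o['eef_pos'],o['ee_rot'],o['finger_gap'],ctrl.pinch_z)
for n in('top','side'):
    c=shot(n,n+'1.png'); print(n,-c['R'].T@c['t'],c['R'][2])
    for t,z in(('green_block_center',10),('bed',14),('pinch',46),('brown_block',0),('mug_green',0),('baren_disc',0),('teal_tin',0),('clamp',0)):
        for r in ctrl.pinpoint(n,t)[:4]: print(t,round(r['conf'],2),np.array(r['point']),onplane(c,r['point'],z))
E
```

```text
0.0 [ 139.8 -557.2  230.4] [-179.9   -0.    14.1] 85.56108654575654 18.700000000000003
top [ 245.3 -130.9 1618.4] [ 0.2  0.  -1. ]
green_block_center 0.84 [330.9 225.1] [ 631.5 -143.4   10. ]
green_block_center 0.7 [467.7 254.2] [ 569.5 -620.9   10. ]
green_block_center 0.69 [338.4 186.9] [ 772.4 -158.7   10. ]
green_block_center 0.66 [293.6 304.6] [347.  -40.6  10. ]
bed 0.84 [254.1 277. ] [427.8 101.6  14. ]
pinch 0.58 [199.1 268.7] [436.1 282.7  46. ]
brown_block 0.68 [311.4 266.8] [481.3 -88.5   0. ]
mug_green 0.66 [178.7 196.7] [690.5 401.9   0. ]
baren_disc 0.97 [387.2 212.3] [ 697.3 -337.5    0. ]
teal_tin 0.65 [370.6 262. ] [ 515.4 -290.4    0. ]
side [-357.9 1132.1 1250.4] [ 0.5 -0.6 -0.6]
green_block_center 0.84 [357.3 299.4] [338.4 -44.9  10. ]
green_block_center 0.81 [302.1 245.2] [ 631.3 -151.1   10. ]
green_block_center 0.59 [391.3 188.3] [ 586.7 -644.9   10. ]
green_block_center 0.17 [356.3 238. ] [ 513.  -297.9   10. ]
bed 0.66 [302.5 309.4] [437.3  94.6  14. ]
pinch 0.59 [260.1 335.9] [442.4 274.2  46. ]
brown_block 0.83 [329.5 272.9] [ 482.5 -102.3    0. ]
mug_green 0.66 [162.3 335.3] [687.9 409.1   0. ]
mug_green 0.16 [357.6 240.7] [ 508.  -299.5    0. ]
baren_disc 0.9 [316.5 216. ] [ 705.2 -329.1    0. ]
teal_tin 0.75 [357.4 240.2] [ 510.1 -301.4    0. ]
clamp 0.91 [304.5 312.3] [434.1  88.9   0. ]
clamp 0.17 [301.7 244.4] [ 643.  -164.1    0. ]
```

```bash
python3 - <<'E'
import cv2
a=cv2.imread('pics/top1.png')[160:330,150:490]; cv2.imwrite('pics/v1.png',cv2.resize(a,(800,400),interpolation=cv2.INTER_CUBIC))
E
```

```text
(no output)
```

View pics/v1.png

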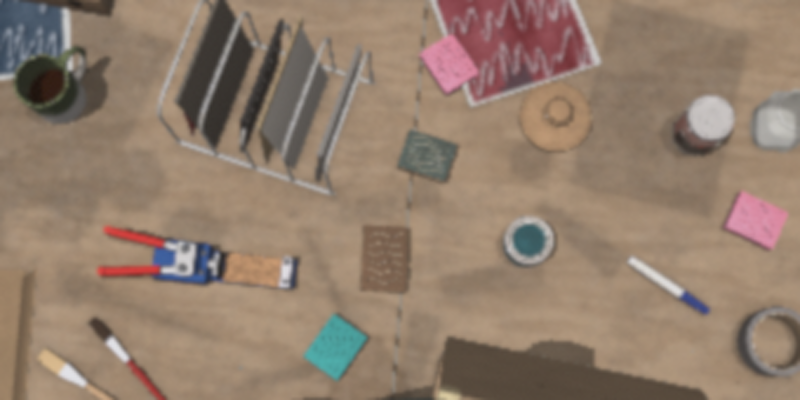

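View pics/side1.png

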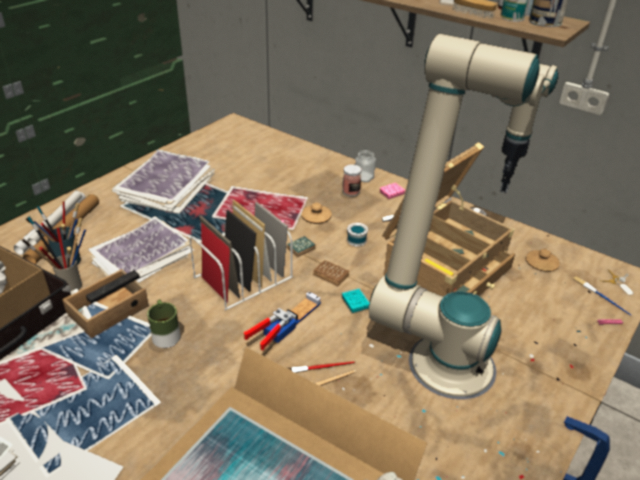

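The green block is at top pixel (332,226), and the look-alikes are pink and turquoise. The clamp bed is at (258,275), with the handles to the left (+y) and the fence to the right. A wire rack stands just on the +y side of the block. Next I measure the orientations.

```bash
python3 - <<'E'
from h import *
np.set_printoptions(precision=1,suppress=True)
for n in('top','side'):
    c=shot(n); P=cloud(c)
    for t,near,zr in(('green_block_center',(632,-146),(14,27)),('clamp',(430,95),(8,80))):
        for r in ctrl.regions_of(n,t):
            m=r['region']; Q=P[m]; Q=Q[(Q[:,2]>zr[0])&(Q[:,2]<zr[1])]
            if len(Q)<20 or np.hypot(*(np.median(Q[:,:2],0)-near))>120: continue
            cn,_=cv2.findContours(m.astype(np.uint8),0,cv2.CHAIN_APPROX_NONE); k=max(cn,key=len)[:,0]
            z=20 if t[0]=='g' else 25
            W=np.array([onplane(c,p,z)[:2] for p in k],np.float32)
            print(n,t,round(r['conf'],2),len(Q),'z',np.percentile(Q[:,2],[5,50,95]),'rect',cv2.minAreaRect(W),'cloudrect',cv2.minAreaRect(Q[:,:2].astype(np.float32)))
            if t=='clamp' and n=='top':
                img=c['img'].astype(int); hsv=cv2.cvtColor(c['img'],cv2.COLOR_RGB2HSV)
                x0,y0,x1,y1=map(int,r['extent']); print(r['extent'])
                s=np.zeros(m.shape,bool); s[y0-3:y1+4,x0-3:x1+4]=1
                red=s&((hsv[...,0]<5)|(hsv[...,0]>172))&(hsv[...,1]>150)&(hsv[...,2]>80)
                nn,L,st,ce=cv2.connectedComponentsWithStats(red.astype(np.uint8))
                for i in range(1,nn):
                    if st[i,4]>15:
                        pv,pu=np.where(L==i); w=np.array([onplane(c,(a,b),59)[:2] for a,b in zip(pu,pv)],np.float32)
                        print('red',st[i],cv2.minAreaRect(w),np.median(P[L==i][:,2]))
    
    # corridor obstacles: rack points
    m=(P[...,2]>30)&(P[...,0]>500)&(P[...,0]<800)&(abs(P[...,1]+145)<120)&(c['range_z']>0)
    q=P[m]; print('obst',len(q)); 
    for a,b in((530,600),(600,660),(660,730)):
        s=q[(q[:,0]>a)&(q[:,0]<b)]; 
        if len(s): print(a,b,np.percentile(s[:,1],[0,2,50,98,100]),s[:,2].max())
E
```

```text
top green_block_center 0.54 317 z [14.8 19.3 24.6] rect ((623.2443237304688, -145.79989624023438), (77.68238067626953, 67.26202392578125), 78.50472259521484) cloudrect ((627.22021484375, -144.69134521484375), (73.2760009765625, 60.91718292236328), 76.48060607910156)
top clamp 0.59 1031 z [10.2 31.5 61.6] rect ((444.6740417480469, 168.82432556152344), (69.87873077392578, 281.74932861328125), 0.33056017756462097) cloudrect ((443.3525085449219, 165.95156860351562), (66.91468811035156, 272.7545166015625), 1.0625793933868408)
[190.3, 259.7, 272.4, 283.8]
red [195 257  24   8  77] ((465.4371337890625, 258.3890380859375), (80.75585174560547, 10.464605331420898), 80.88067626953125) 56.94886880019409
red [192 273  25   4  83] ((416.77642822265625, 260.545166015625), (9.951349258422852, 79.22364807128906), 4.91403865814209) 56.391128868974604
obst 161
600 660 [-125.3  -80.4  -28.3  -25.1  -25. ] 195.6390158897643
660 730 [-52.  -49.5 -36.2 -25.7 -25. ] 200.49581547216349
side green_block_center 0.73 262 z [15.5 20.6 25.7] rect ((627.0167846679688, -135.838134765625), (89.16841125488281, 77.1852035522461), 77.44696044921875) cloudrect ((632.6614990234375, -143.7440185546875), (85.21115112304688, 71.1487808227539), 81.49454498291016)
side clamp 0.86 1427 z [11.5 35.8 61.8] rect ((443.7326354980469, 164.42518615722656), (264.5123291015625, 97.06915283203125), 84.19953155517578) cloudrect ((448.6301574707031, 171.71343994140625), (73.46221160888672, 276.8293762207031), 1.751767873764038)
obst 166
600 660 [-25.8 -25.8 -25.4 -25.1 -25.1] 196.72908524037499
660 730 [-44.  -41.1 -29.8 -25.1 -25.1] 202.9810279305093
```

```bash
python3 - <<'E'
import cv2
a=cv2.imread('pics/top1.png'); 
b=cv2.resize(a[250:295,185:285],(800,360),interpolation=cv2.INTER_CUBIC); cv2.imwrite('pics/v3.png',b)
E
```

```text
(no output)
```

View pics/v3.png

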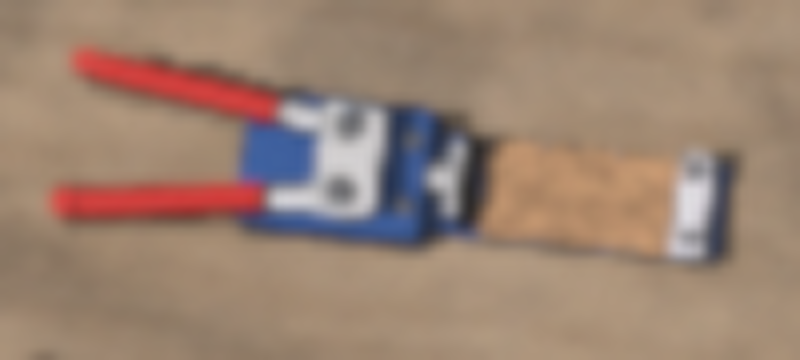

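The cork bed runs from (485,140) to (670,255) in the crop, between the foot and the fence. The handles are open, and the clamp's +x axis points roughly along world −y. I'll refine with colour edges in both cameras.

```bash
cat > meas.py <<'E'
from h import *
np.set_printoptions(precision=1,suppress=True)
from scipy.optimize import minimize
def polyfit(c,mask,w,h,z,x0):
    # fit rectangle (w along local x,h along local y) at height z to a mask, by supersampled IoU
    v,u=np.where(mask); 
    us=np.arange(u.min()-6,u.max()+7); vs=np.arange(v.min()-6,v.max()+7)
    S=4; off=(np.arange(S)+.5)/S-.5
    U,V=np.meshgrid((us[:,None]+off).ravel(),(vs[:,None]+off).ravel())
    W=np.array([onplane(c,p,z)[:2] for p in zip(U.ravel(),V.ravel())])
    M=np.repeat(np.repeat(mask[vs[0]:vs[-1]+1,us[0]:us[-1]+1],S,0),S,1).ravel()
    def f(p):
        a=np.radians(p[2]); d=W-p[:2]
        lx=d@[np.cos(a),np.sin(a)]; ly=d@[-np.sin(a),np.cos(a)]
        s=1/(1+np.exp(np.clip((np.maximum(abs(lx)-w/2,abs(ly)-h/2))/.8,-50,50)))
        return abs(s-M).mean()
    best=min((minimize(f,[x0[0],x0[1],x0[2]+k],method='Nelder-Mead',options=dict(initial_simplex=np.array([[x0[0],x0[1],x0[2]+k],[x0[0]+6,x0[1],x0[2]+k],[x0[0],x0[1]+6,x0[2]+k],[x0[0],x0[1],x0[2]+k+5]]))) for k in(-6,0,6)),key=lambda r:r.fun)
    return best.x,best.fun/M.mean()
def box(c,pts,z,pad=3):
    m=np.zeros((480,640),np.uint8)
    q=[(c['camera_matrix']@(c['R']@np.array([*p,z])+c['t'])) for p in pts]
    cv2.fillConvexPoly(m,cv2.convexHull(np.array([[a[0]/a[2],a[1]/a[2]] for a in q]).round().astype(np.int32)),1); return m>0
E
python3 - <<'E'
from meas import *
for n in('top','side'):
    c=shot(n); hsv=cv2.cvtColor(cv2.GaussianBlur(c['img'],(3,3),0),cv2.COLOR_RGB2HSV).astype(int)
    b=box(c,[(390,40),(480,40),(480,150),(390,150)],14)
    print(n,'hsv bed',hsv[b].mean(0))
    cork=b&(hsv[...,0]>6)&(hsv[...,0]<17)&(hsv[...,1]>105)&(hsv[...,2]>120)
    cork=cv2.morphologyEx(cork.astype(np.uint8),cv2.MORPH_OPEN,np.ones((2,2)));
    nn,L,st,_=cv2.connectedComponentsWithStats(cork); i=1+np.argmax(st[1:,4]); cork=L==i
    W=np.array([onplane(c,p,14)[:2] for p in np.argwhere(cork)[:,::-1]],np.float32)
    print('cork',st[i],W.mean(0),cv2.minAreaRect(W))
    print('fit',polyfit(c,cork,85,44,14,(433,98,-92)))
    for r in ctrl.regions_of(n,'green_block_center'):
        w=onplane(c,np.argwhere(r['region']).mean(0)[::-1],15)
        if np.hypot(*(w[:2]-[630,-145]))<40:
            x,e=polyfit(c,r['region'],60,75,20,(628,-145,-14)); print('green nn mask',x,e)
    g=box(c,[(580,-200),(690,-200),(690,-95),(580,-95)],20)
    D=c['img'].astype(int); gm=g&(D[...,1]>D[...,0]-2)
    if gm.sum()>30:
        nn,L,st,_=cv2.connectedComponentsWithStats(gm.astype(np.uint8)); i=1+np.argmax(st[1:,4]); gm=L==i
        print('colour n',gm.sum(),polyfit(c,gm,60,75,20,(628,-145,-14)))
    up=cv2.resize(c['img'],None,fx=4,fy=4,interpolation=cv2.INTER_CUBIC)
    for m in(cork,gm):
        k,_=cv2.findContours(cv2.resize(m.astype(np.uint8),None,fx=4,fy=4,interpolation=0),0,2); cv2.drawContours(up,k,-1,(255,255,0),1)
    s=(slice(840,1140),slice(1000,1400)) if n=='top' else (slice(900,1300),slice(1080,1480))
    cv2.imwrite(f'pics/seg_{n}.png',up[s][:,:,::-1])
a=[cv2.imread(f'pics/seg_{n}.png') for n in('top','side')]; cv2.imwrite('pics/v4.png',np.hstack([cv2.copyMakeBorder(a[0],0,100,0,0,0),a[1]]))
E
```

```text
top hsv bed [ 25.3  74.  164.4]
cork [248 270  20  10 156] [436.   90.8] ((436.5146789550781, 90.50563049316406), (65.75883483886719, 28.063152313232422), 89.70569610595703)
fit (array([440.2,  94.2, -90. ]), np.float64(1.0721374693400463))
green nn mask [ 624.9 -145.3  -13.2] 0.10668000381673946
colour n 328 (array([ 627.5, -144.3,  -13.3]), np.float64(0.13773763362387959))
side hsv bed [ 28.   91.6 185.2]
cork [292 299  25  21 239] [435.7  91. ] ((437.6193542480469, 92.3128662109375), (78.74507141113281, 44.78410339355469), 88.55947875976562)
fit (array([437. ,  90.8, -90.8]), np.float64(0.3558519559379893))
green nn mask [ 619.9 -138.4   -9.3] 0.2708719774097922
colour n 228 (array([ 630.2, -143.4,  -13.9]), np.float64(0.1309056735247659))
```

View pics/v4.png

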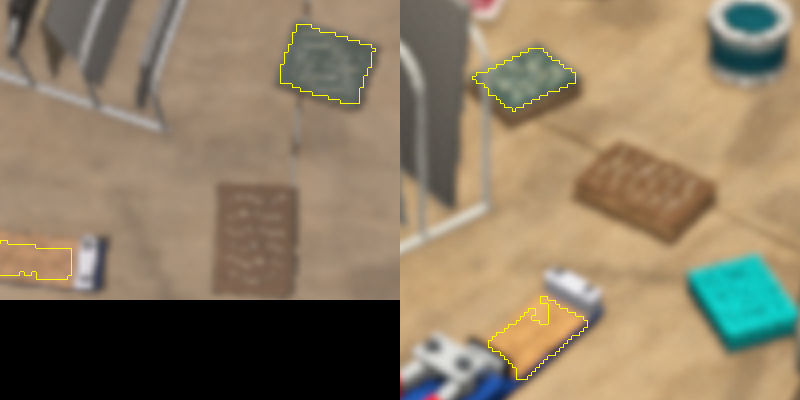

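```bash
python3 - <<'E'
from meas import *
c=shot('top')
g=lambda x,y,z: onplane(c,(185+x/8-.44,250+y/8-.44),z)[:2]
for nm,p,z in(('corkLT',(490,138),14),('corkLB',(485,238),14),('corkRT',(672,152),31),('corkRB',(668,255),31),('fenceRT',(713,155),31),('fenceRB',(708,262),31),('h1 end',(78,60),59),('h2 end',(57,203),59),('h1 in',(277,108),59),('h2 in',(264,196),59),('strapTL',(322,100),64),('strapTR',(386,105),64),('strapBL',(314,208),64),('strapBR',(380,215),64),('housBL',(243,228),34),('housTL',(243,150),34),('housBR',(420,240),34),('housTR',(435,110),34)): print(nm,g(*p,z))
s=shot('side')
# v4 right panel: scale 4, offset (1080,900), panel offset 400
h=lambda x,y,z: onplane(s,((1080+x-400)/4-.375,(900+y)/4-.375),z)[:2]
for nm,p,z in(('cork L',(488,343),14),('cork B',(520,380),14),('cork R',(588,322),14),('cork T',(542,297),14)): print('side',nm,h(*p,z))
E
```

```text
corkLT [460.  133.7]
corkLB [417.4 130.8]
corkRT [458.4  53.9]
corkRB [415.   50.9]
fenceRT [458.6  36.6]
fenceRB [413.5  33.9]
h1 end [471.8 300.4]
h2 end [411.9 300.8]
h1 in [458.9 215.6]
h2 in [422.  216.2]
strapTL [463.1 196.4]
strapTR [463.3 169.8]
strapBL [418.3 194. ]
strapBR [417.8 166.7]
housBL [410.8 228.8]
housTL [443.4 233.1]
housBR [412.1 154.5]
housTR [467.2 154.8]
side cork L [459.5 117.5]
side cork B [417.6 133. ]
side cork R [416.   54.4]
side cork T [459.1  54.1]
```

```bash
python3 - <<'E'
from meas import *
for n in('top','side'):
    c=shot(n);P=cloud(c);ok=c['range_z']>0
    H=np.zeros((9,8),int)
    for i,x in enumerate(range(100,1000,100)):
        for j,y in enumerate(range(-700,100,100)):
            m=ok&(P[...,0]>=x)&(P[...,0]<x+100)&(P[...,1]>=y)&(P[...,1]<y+100)
            H[i,j]=np.percentile(P[m][:,2],99.5) if m.sum() else -1
    print(n,'rows x100.., cols y-700..\n',H)
E
```

```text
top rows x100.., cols y-700..
 [[  8 638 639 717 769 798 767 359]
 [ 57 620 377 375 376 797 774 335]
 [ 51 197 232 266 299 306  28  10]
 [ 53  18  18  51  51  27  26  34]
 [ 25  20  10  53  52  23 197 221]
 [105 107   8  47  17  27 200 238]
 [108 106   7  48  20  27 197 238]
 [  8   7   7  14  14  22  12  18]
 [  7   7   8  13  15  15  15  53]]
side rows x100.., cols y-700..
 [[246 635 350 608 661 797 764 360]
 [ 60 375 376 376 141 798 775 351]
 [ 50 194 219  79 187 306  28  22]
 [ -1   7  23  51  55  26  28  37]
 [ 27  26  12  54  54  27 197 225]
 [107 107  79  48  21  27 200 239]
 [113 107  70  51  23  25 201 238]
 [ 11  10  10  17  17  17  14   7]
 [  9  11  10  13  17  16  16  21]]
```

send_rows(steps=[{"tz":-50},{"tz":-50},{"tz":-50},{"tz":-48},{"tx":44,"ty":-21.5},{"tx":44,"ty":-21.5},{"tx":44,"ty":-21.5},{"tx":44,"ty":-21.5}], hand=0, force=40)

```text
$.steps[0]: bad value
```

send_rows(steps=[{"tx":44,"ty":-21.5},{"tx":44,"ty":-21.5},{"tx":44,"ty":-21.5},{"tx":44,"ty":-21.5},{"tx":44,"ty":-21.5},{"tx":44,"ty":-21.5},{"tx":44,"ty":-21.5},{"tx":44,"ty":-21.5}])

```text
$.steps[0]: bad value
```

send_rows(steps=[{"tx":35,"ty":-20},{"roll":-8.5},{"roll":-8.5},{"roll":-8.5},{"roll":-8.5},{"roll":-8.5},{"roll":-8.5},{"roll":-8.5}])

```text
$.steps[0]: bad value
```

send_rows(steps=[{"tx":0,"ty":0,"tz":-50,"roll":0},{"tx":0,"ty":0,"tz":-50,"roll":0},{"tx":0,"ty":0,"tz":-50,"roll":0},{"tx":0,"ty":0,"tz":-48,"roll":0},{"tx":44,"ty":-21.5,"tz":0,"roll":0},{"tx":44,"ty":-21.5,"tz":0,"roll":0},{"tx":44,"ty":-21.5,"tz":0,"roll":0},{"tx":44,"ty":-21.5,"tz":0,"roll":0}], hand=0, force=40)

```text
time_s: 2.4
eef_pos: [290.8, -430.2, 429.5]
ee_rot: [180.0, -0.0, 14.0]
wrist_force: [0.9, 0.1, -0.7]
finger_gap: 85.3
```

send_rows(steps=[{"tx":44,"ty":-21.5,"tz":0,"roll":0},{"tx":44,"ty":-21.5,"tz":0,"roll":0},{"tx":44,"ty":-21.5,"tz":0,"roll":0},{"tx":44,"ty":-21.5,"tz":0,"roll":0},{"tx":44,"ty":-21.5,"tz":0,"roll":0},{"tx":44,"ty":-21.5,"tz":0,"roll":0},{"tx":44,"ty":-21.5,"tz":0,"roll":0},{"tx":44,"ty":-21.5,"tz":0,"roll":0}])

```text
time_s: 3.2
eef_pos: [590.5, -177.4, 429.5]
ee_rot: [180.0, -0.0, 14.1]
wrist_force: [0.6, -1.0, 1.1]
finger_gap: 85.0
```

send_rows(steps=[{"tx":40,"ty":-20,"tz":0,"roll":0},{"tx":0,"ty":0,"tz":0,"roll":-8.5},{"tx":0,"ty":0,"tz":0,"roll":-8.5},{"tx":0,"ty":0,"tz":0,"roll":-8.5},{"tx":0,"ty":0,"tz":0,"roll":-8.5},{"tx":0,"ty":0,"tz":0,"roll":-8.5},{"tx":0,"ty":0,"tz":0,"roll":-8.5},{"tx":0,"ty":0,"tz":0,"roll":-8.5}])

```text
time_s: 4.0
eef_pos: [623.2, -149.8, 429.2]
ee_rot: [-180.0, 0.0, 73.9]
wrist_force: [-0.0, -0.4, -0.8]
finger_gap: 85.5
```

send_rows(steps=[{"tx":0,"ty":0,"tz":0,"roll":-3},{"tx":7,"ty":4.3,"tz":30,"roll":0},{"tx":0,"ty":0,"tz":50,"roll":0},{"tx":0,"ty":0,"tz":50,"roll":0},{"tx":0,"ty":0,"tz":50,"roll":0},{"tx":0,"ty":0,"tz":50,"roll":0},{"tx":0,"ty":0,"tz":50,"roll":0},{"tx":0,"ty":0,"tz":50,"roll":0}])

```text
time_s: 4.8
eef_pos: [628.9, -144.0, 97.7]
ee_rot: [179.9, 0.0, 76.6]
wrist_force: [0.7, 0.4, -0.0]
finger_gap: 85.5
```

send_rows(steps=[{"tx":0,"ty":0,"tz":30,"roll":0},{"tx":0,"ty":0,"tz":20,"roll":0},{"tx":0,"ty":0,"tz":0,"roll":0}])

```text
time_s: 5.1
eef_pos: [626.5, -143.3, 45.7]
ee_rot: [-179.6, -0.0, 76.6]
wrist_force: [-0.4, 0.2, -0.0]
finger_gap: 85.4
```

```bash
python3 - <<'E'
from h import *
a=[cv2.resize(shot(n)['img'][s],(400,400),interpolation=cv2.INTER_CUBIC)[:,:,::-1] for n,s in(('top',np.s_[190:260,296:366]),('side',np.s_[205:285,260:340]))]
cv2.imwrite('pics/v5.png',np.hstack(a))
E
```

```text
(no output)
```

View pics/v5.png

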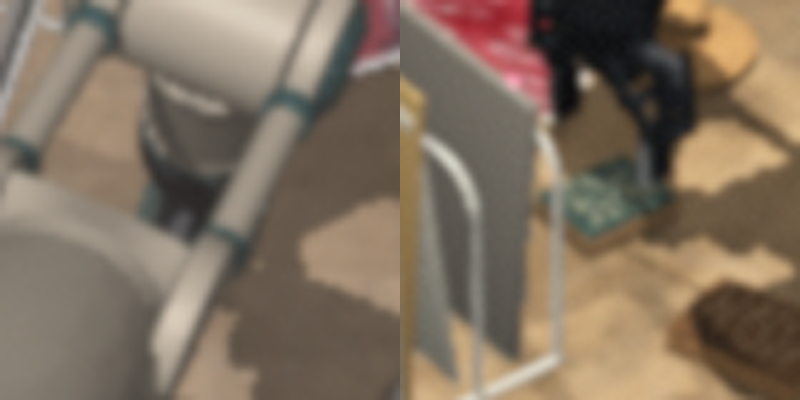

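```bash
python3 - <<'E'
from h import *
for i in range(3):
    o=ctrl.get_obs();print(o['time_s'],o['eef_pos'],o['ee_rot']);shot('side')
E
```

```text
5.2 [ 629.36306776 -144.22115879   49.51835069] [1.79992567e+02 5.70331552e-03 7.65840939e+01]
5.25 [ 630.09813835 -144.47055165   50.54617365] [1.79866038e+02 1.85766812e-02 7.65839289e+01]
5.3 [ 630.37979498 -144.56843764   51.06675124] [1.79806253e+02 2.42461868e-02 7.65833439e+01]
```

send_rows(steps=[{"tx":0,"ty":0,"tz":20,"roll":0},{"tx":0,"ty":0,"tz":10,"roll":0},{"tx":0,"ty":0,"tz":0,"roll":0}])

```text
time_s: 5.65
eef_pos: [628.1, -143.8, 18.6]
ee_rot: [-179.9, -0.0, 76.6]
wrist_force: [-1.3, -0.8, -0.2]
finger_gap: 85.5
```

send_rows(steps=[{"tx":0,"ty":0,"tz":8,"roll":0},{"tx":0,"ty":0,"tz":8,"roll":0},{"tx":0,"ty":0,"tz":0,"roll":0},{"tx":0,"ty":0,"tz":0,"roll":0}])

```text
time_s: 6.05
eef_pos: [628.9, -144.1, 3.1]
ee_rot: [-180.0, 0.0, 76.6]
wrist_force: [0.5, -0.2, -0.1]
finger_gap: 85.4
```

send_rows(steps=[{"tx":0,"ty":0,"tz":0,"roll":0},{"tx":0,"ty":0,"tz":0,"roll":0},{"tx":0,"ty":0,"tz":0,"roll":0},{"tx":0,"ty":0,"tz":0,"roll":0},{"tx":0,"ty":0,"tz":0,"roll":0}], hand=255, force=30)

```text
time_s: 6.55
eef_pos: [629.5, -144.3, 3.9]
ee_rot: [179.9, 0.0, 76.6]
wrist_force: [1.1, 0.1, 3.5]
finger_gap: 59.3
```

send_rows(steps=[{"tx":0,"ty":0,"tz":-20,"roll":0},{"tx":0,"ty":0,"tz":-40,"roll":0},{"tx":0,"ty":0,"tz":-40,"roll":0},{"tx":-4.5,"ty":-18.8,"tz":0,"roll":0},{"tx":-10,"ty":-42,"tz":0,"roll":0},{"tx":-10,"ty":-42,"tz":0,"roll":0},{"tx":-10,"ty":-42,"tz":0,"roll":0},{"tx":-10,"ty":-42,"tz":0,"roll":0}])

```text
time_s: 7.35
eef_pos: [434.6, -143.5, 102.8]
ee_rot: [-179.9, -0.0, 76.6]
wrist_force: [-0.2, -0.5, -1.3]
finger_gap: 58.9
```

send_rows(steps=[{"tx":0,"ty":0,"tz":0,"roll":-6},{"tx":0,"ty":0,"tz":0,"roll":-5.7},{"tx":0,"ty":0,"tz":0,"roll":0},{"tx":0,"ty":0,"tz":0,"roll":0}])

```text
time_s: 7.75
eef_pos: [436.8, -143.9, 103.1]
ee_rot: [-180.0, -0.0, 88.2]
wrist_force: [-0.2, 0.2, -0.5]
finger_gap: 59.1
```

send_rows(steps=[{"tx":20,"ty":0,"tz":0,"roll":0},{"tx":45,"ty":-1,"tz":0,"roll":0},{"tx":45,"ty":-2,"tz":0,"roll":0},{"tx":45,"ty":-2,"tz":0,"roll":0},{"tx":45,"ty":-1,"tz":13,"roll":0},{"tx":35.4,"ty":-1,"tz":20,"roll":0},{"tx":0,"ty":0,"tz":0,"roll":0},{"tx":0,"ty":0,"tz":0,"roll":0}])

```text
time_s: 8.55
eef_pos: [436.6, 92.1, 69.7]
ee_rot: [-179.9, 0.0, 88.4]
wrist_force: [-0.1, -0.4, -0.5]
finger_gap: 59.1
```

send_rows(steps=[{"tx":0,"ty":0,"tz":0,"roll":0},{"tx":0,"ty":0,"tz":0,"roll":0},{"tx":0,"ty":0,"tz":0,"roll":0}])

```text
time_s: 8.85
eef_pos: [437.6, 90.5, 70.7]
ee_rot: [179.9, 0.0, 88.2]
wrist_force: [0.2, -0.5, -1.0]
finger_gap: 59.1
```

```bash
python3 - <<'E'
from h import *
o=ctrl.get_obs();print(o['eef_pos'],o['ee_rot'])
s=shot('side','side6.png');t=shot('top','top6.png')
a=cv2.resize(s['img'][270:350,240:347],(800,600),interpolation=cv2.INTER_CUBIC)[:,:,::-1]
cv2.imwrite('pics/v6.png',a)
E
```

```text
[437.58120584  90.47331953  70.71103467] [1.79941320e+02 9.18691660e-03 8.81613501e+01]
```

View pics/v6.png

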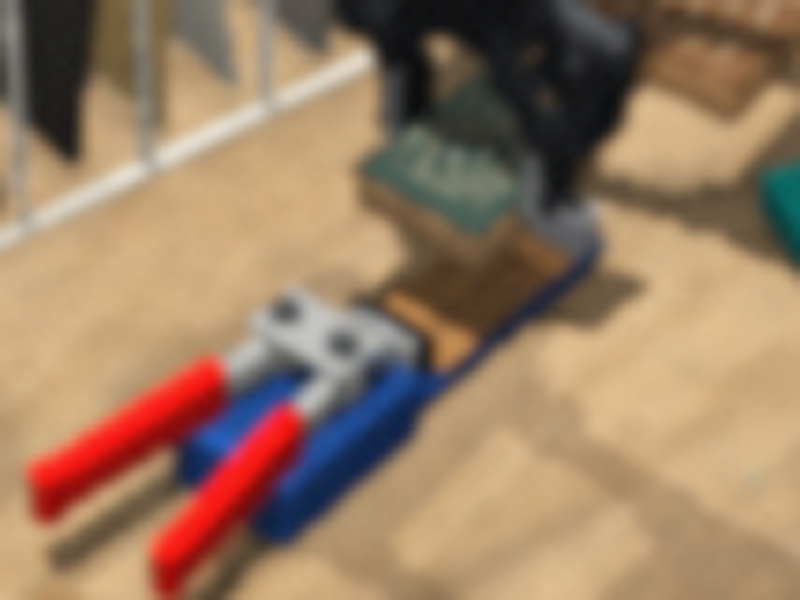

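```bash
python3 - <<'E'
from meas import *
s=shot('side')
g=lambda x,y,z: onplane(s,(240+x/7.477-.43,270+y/7.5-.43),z)[:2]
for n,p,z in(('blk L top',(360,170),86.5),('blk N top',(475,235),86.5),('blk L bot',(362,203),66.5),('blk N bot',(482,262),66.5),('cork far at foot',(385,293),14),('cork near at foot',(438,372),14),('foot top far',(370,300),31),('foot top near',(428,338),31),('fence near base',(580,268),14),('h1 end',(32,470),59),('h2 end',(155,548),59)): print(n,g(*p,z))
E
```

```text
blk L top [466.8 126.1]
blk N top [410.5 127.4]
blk L bot [468.5 122.9]
blk N bot [412.4 120.2]
cork far at foot [465.4 112.8]
cork near at foot [422.1 134.2]
foot top far [456.1 133.5]
foot top near [425.7 135.9]
fence near base [414.4  54. ]
h1 end [476.8 300.3]
h2 end [417.2 301.6]
```

send_rows(steps=[{"tx":1.5,"ty":0,"tz":15,"roll":0},{"tx":0,"ty":0,"tz":15,"roll":0},{"tx":0,"ty":0,"tz":0,"roll":0},{"tx":0,"ty":0,"tz":0,"roll":0},{"tx":0,"ty":0,"tz":5,"roll":0},{"tx":0,"ty":0,"tz":5,"roll":0},{"tx":0,"ty":0,"tz":0,"roll":0},{"tx":0,"ty":0,"tz":0,"roll":0}])

```text
time_s: 9.8
eef_pos: [437.0, 93.0, 30.3]
ee_rot: [-180.0, 0.0, 88.3]
wrist_force: [0.2, -0.6, -1.3]
finger_gap: 59.2
```

send_rows(steps=[{"tx":0,"ty":0,"tz":4,"roll":0},{"tx":0,"ty":0,"tz":0,"roll":0},{"tx":0,"ty":0,"tz":0,"roll":0},{"tx":0,"ty":0,"tz":0,"roll":0}])

```text
time_s: 10.2
eef_pos: [437.1, 93.0, 26.3]
ee_rot: [180.0, 0.0, 88.3]
wrist_force: [-0.4, -0.2, -1.6]
finger_gap: 59.3
```

send_rows(steps=[{"tx":0,"ty":0,"tz":4,"roll":0},{"tx":0,"ty":0,"tz":0,"roll":0},{"tx":0,"ty":0,"tz":0,"roll":0}])

```text
time_s: 10.5
eef_pos: [436.9, 92.9, 22.1]
ee_rot: [-180.0, 0.0, 88.3]
wrist_force: [-0.5, -0.1, -0.7]
finger_gap: 59.1
```

send_rows(steps=[{"tx":0,"ty":0,"tz":3,"roll":0},{"tx":0,"ty":0,"tz":1.5,"roll":0},{"tx":0,"ty":0,"tz":0,"roll":0},{"tx":0,"ty":0,"tz":0,"roll":0}])

```text
time_s: 10.9
eef_pos: [437.0, 93.0, 17.8]
ee_rot: [180.0, 0.0, 88.3]
wrist_force: [-0.6, 0.4, 1.6]
finger_gap: 59.3
```

```bash
python3 - <<'E'
from h import *
print(ctrl.get_obs()['wrist_force'],ctrl.get_obs()['eef_pos'])
s=shot('side')
cv2.imwrite('pics/v7.png',cv2.resize(s['img'][270:350,240:347],(800,600),interpolation=cv2.INTER_CUBIC)[:,:,::-1])
E
```

```text
[-0.64647929  0.41796395  1.63773588] [437.04916496  92.95146959  17.84739867]
```

View pics/v7.png

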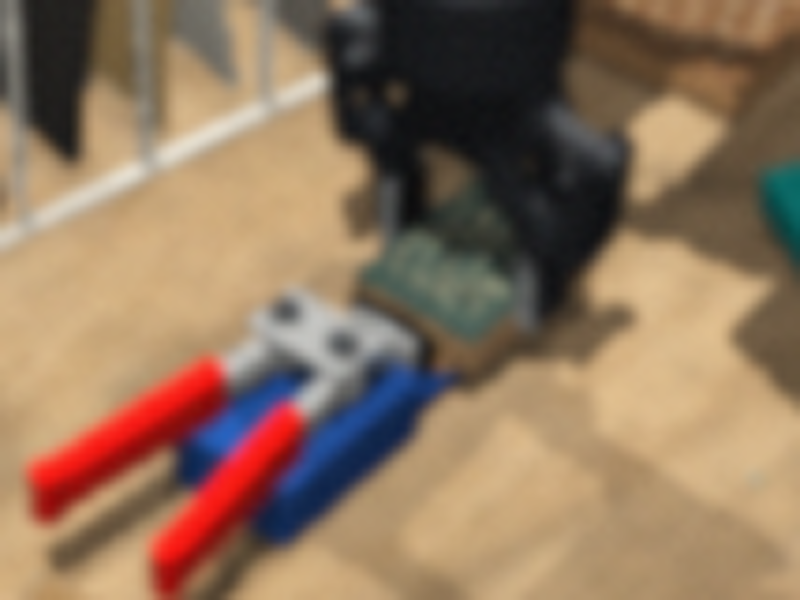

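The block is seated in the slot with light contact and the green face up. I'll release it and lift.

send_rows(steps=[{"tx":0,"ty":0,"tz":0,"roll":0},{"tx":0,"ty":0,"tz":0,"roll":0},{"tx":0,"ty":0,"tz":0,"roll":0},{"tx":0,"ty":0,"tz":0,"roll":0},{"tx":0,"ty":0,"tz":-20,"roll":0},{"tx":0,"ty":0,"tz":-45,"roll":0},{"tx":0,"ty":0,"tz":-45,"roll":0},{"tx":0,"ty":0,"tz":0,"roll":0}], hand=0)

```text
time_s: 11.75
eef_pos: [441.6, 93.3, 133.2]
ee_rot: [179.3, -0.1, 88.3]
wrist_force: [1.1, 0.0, -0.3]
finger_gap: 85.5
```

```bash
python3 - <<'E'
from meas import *
s=shot('side')
cv2.imwrite('pics/v8.png',cv2.resize(s['img'][270:350,240:347],(800,600),interpolation=cv2.INTER_CUBIC)[:,:,::-1])
for t,z in(('green_block_center',24),('bed',14),('pinch',46)):
    for r in ctrl.pinpoint('side',t)[:3]: print(t,round(r['conf'],2),r['point'],onplane(s,r['point'],z))
E
```

```text
green_block_center 0.79 [300.7, 304.8] [446.9  91.   24. ]
green_block_center 0.72 [354.2, 239.4] [ 504.3 -270.9   24. ]
green_block_center 0.7 [356.6, 297.5] [336.8 -37.2  24. ]
bed 0.56 [303.8, 306.9] [440.8  83.9  14. ]
```

View pics/v8.png

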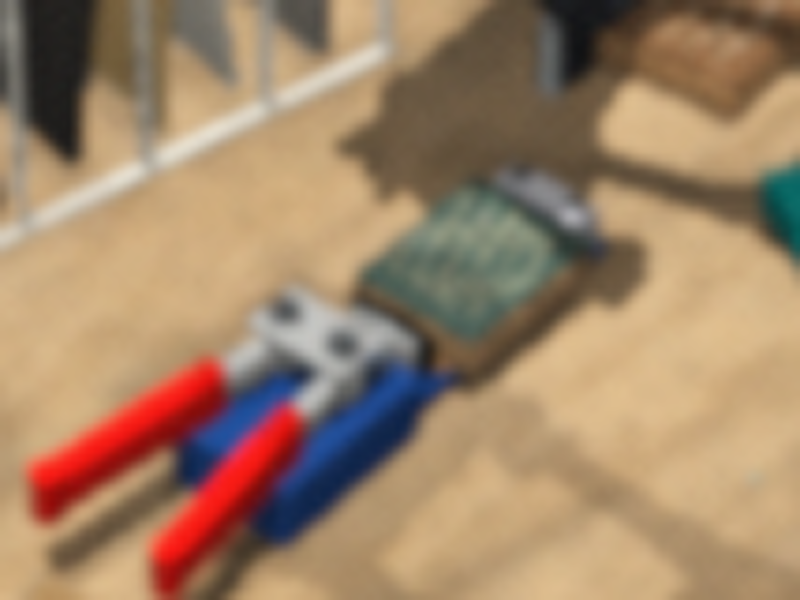

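Now seated square between fence and foot. I'll move above the pinch point.

send_rows(steps=[{"tx":20,"ty":0,"tz":0,"roll":0},{"tx":45,"ty":0,"tz":0,"roll":0},{"tx":45,"ty":-0.9,"tz":0,"roll":0},{"tx":45,"ty":0,"tz":0,"roll":0},{"tx":24,"ty":0,"tz":20,"roll":0},{"tx":0,"ty":0,"tz":18,"roll":0},{"tx":0,"ty":0,"tz":0,"roll":0},{"tx":0,"ty":0,"tz":0,"roll":0}])

```text
time_s: 12.75
eef_pos: [440.4, 271.2, 88.3]
ee_rot: [-179.8, 0.1, 88.3]
wrist_force: [-0.4, 0.6, -0.1]
finger_gap: 85.4
```

send_rows(steps=[{"tx":0,"ty":0,"tz":0,"roll":0},{"tx":0,"ty":0,"tz":0,"roll":0},{"tx":0,"ty":0,"tz":0,"roll":0}])

```text
time_s: 13.05
eef_pos: [442.1, 271.6, 90.5]
ee_rot: [179.9, -0.0, 88.2]
wrist_force: [-0.3, -0.2, 0.0]
finger_gap: 85.3
```

```bash
python3 - <<'E'
from h import *
print(ctrl.get_obs()['eef_pos'],ctrl.get_obs()['ee_rot'])
s=shot('side');t=shot('top')
cv2.imwrite('pics/v9.png',np.hstack([cv2.resize(a,(400,400),interpolation=cv2.INTER_CUBIC)[:,:,::-1] for a in(s['img'][285:355,225:295],t['img'][235:305,180:250])]))
E
```

```text
[442.06604279 271.59932281  90.48186214] [ 1.79927085e+02 -2.88441804e-02  8.82305760e+01]
```

View pics/v9.png

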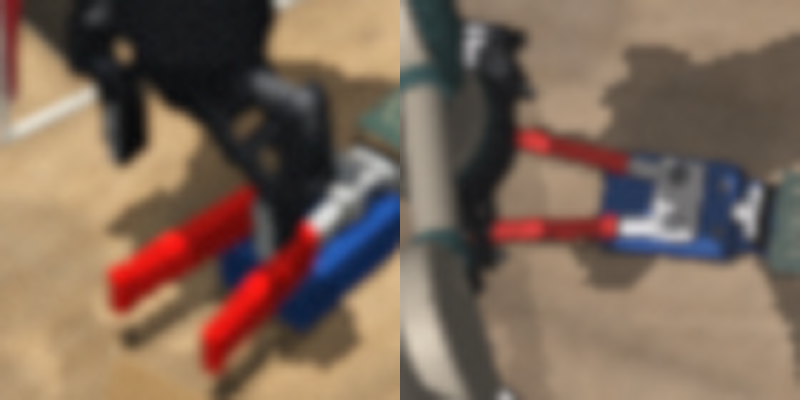

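send_rows(steps=[{"tx":0,"ty":0,"tz":15,"roll":0},{"tx":0,"ty":0,"tz":10,"roll":0},{"tx":0,"ty":0,"tz":10,"roll":0},{"tx":0,"ty":0,"tz":0,"roll":0}])

```text
time_s: 13.55
eef_pos: [440.4, 271.3, 53.3]
ee_rot: [-179.8, 0.1, 88.3]
wrist_force: [0.3, -1.1, -0.3]
finger_gap: 85.5
```

send_rows(steps=[{"tx":0,"ty":0,"tz":10,"roll":0},{"tx":0,"ty":0,"tz":10,"roll":0},{"tx":0,"ty":0,"tz":10,"roll":0},{"tx":0,"ty":0,"tz":3,"roll":0},{"tx":0,"ty":0,"tz":0,"roll":0},{"tx":0,"ty":0,"tz":0,"roll":0}])

```text
time_s: 14.15
eef_pos: [441.7, 272.0, 21.8]
ee_rot: [180.0, 0.0, 88.3]
wrist_force: [0.1, 0.9, 0.5]
finger_gap: 85.4
```

```bash
python3 - <<'E'
from h import *
print(ctrl.get_obs()['eef_pos'],ctrl.get_obs()['wrist_force'])
s=shot('side');t=shot('top')
cv2.imwrite('pics/v10.png',np.hstack([cv2.resize(a,(400,400),interpolation=cv2.INTER_CUBIC)[:,:,::-1] for a in(s['img'][285:355,225:295],t['img'][235:305,180:250])]))
E
```

```text
[441.71541457 271.97621448  21.76125911] [0.13372622 0.88045562 0.48647599]
```

View pics/v10.png

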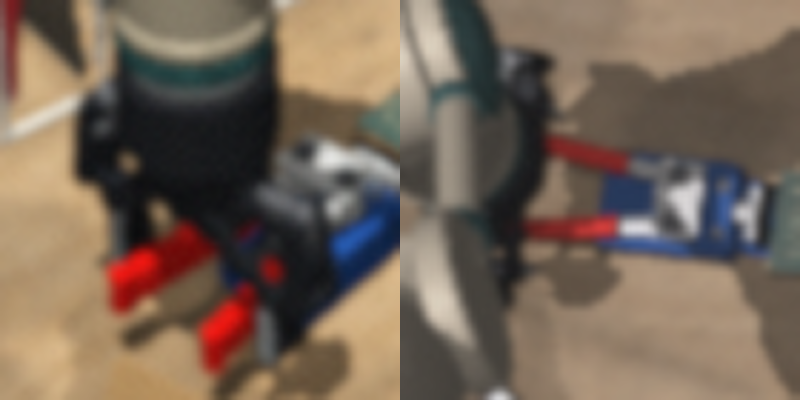

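Both handles are between the fingers. I'll close partway first and check for lateral imbalance.

send_rows(steps=[{"tx":0,"ty":0,"tz":0,"roll":0},{"tx":0,"ty":0,"tz":0,"roll":0},{"tx":0,"ty":0,"tz":0,"roll":0},{"tx":0,"ty":0,"tz":0,"roll":0}], hand=95, force=50)

```text
time_s: 14.65
eef_pos: [443.6, 272.6, 22.9]
ee_rot: [179.8, -0.1, 88.3]
wrist_force: [3.8, 0.2, 5.4]
finger_gap: 53.7
```

send_rows(steps=[{"tx":0,"ty":1.5,"tz":0,"roll":0},{"tx":0,"ty":0,"tz":0,"roll":0},{"tx":0,"ty":0,"tz":0,"roll":0},{"tx":0,"ty":0,"tz":0,"roll":0}])

```text
time_s: 15.05
eef_pos: [443.6, 272.4, 22.5]
ee_rot: [179.9, -0.1, 88.3]
wrist_force: [1.3, 1.8, 5.7]
finger_gap: 53.3
```

send_rows(steps=[{"tx":0,"ty":0,"tz":0,"roll":0},{"tx":0,"ty":0,"tz":0,"roll":0}])

```text
time_s: 15.25
eef_pos: [443.6, 272.5, 22.5]
ee_rot: [179.9, -0.1, 88.3]
wrist_force: [1.4, 0.9, 6.2]
finger_gap: 53.7
```

send_rows(steps=[{"tx":0,"ty":0.7,"tz":0,"roll":0},{"tx":0,"ty":0,"tz":0,"roll":0},{"tx":0,"ty":0,"tz":0,"roll":0}], hand=125)

```text
time_s: 15.55
eef_pos: [443.6, 272.6, 22.9]
ee_rot: [180.0, -0.1, 88.2]
wrist_force: [-1.6, 1.3, 10.0]
finger_gap: 43.7
```

send_rows(steps=[{"tx":0,"ty":0,"tz":0,"roll":0},{"tx":0,"ty":0,"tz":0,"roll":0},{"tx":0,"ty":0,"tz":0,"roll":0}])

```text
time_s: 15.85
eef_pos: [443.6, 272.6, 22.9]
ee_rot: [180.0, -0.1, 88.3]
wrist_force: [-2.1, 1.3, 9.0]
finger_gap: 43.8
```

send_rows(steps=[{"tx":0,"ty":0,"tz":0,"roll":0},{"tx":0,"ty":0,"tz":0,"roll":0},{"tx":0,"ty":0,"tz":0,"roll":0},{"tx":0,"ty":0,"tz":0,"roll":0},{"tx":0,"ty":0,"tz":0,"roll":0}], hand=255)

```text
time_s: 16.35
eef_pos: [443.9, 272.3, 22.8]
ee_rot: [180.0, -0.0, 88.3]
wrist_force: [-1.3, 1.4, 10.2]
finger_gap: 25.6
```

The handles are at the stop. I'll release and lift away.

send_rows(steps=[{"tx":0,"ty":0,"tz":0,"roll":0},{"tx":0,"ty":0,"tz":0,"roll":0},{"tx":0,"ty":0,"tz":0,"roll":0},{"tx":0,"ty":0,"tz":0,"roll":0},{"tx":0,"ty":0,"tz":0,"roll":0},{"tx":0,"ty":0,"tz":-10,"roll":0},{"tx":0,"ty":0,"tz":-30,"roll":0},{"tx":0,"ty":0,"tz":-40,"roll":0}], hand=0)

```text
time_s: 17.15
eef_pos: [442.3, 271.2, 101.6]
ee_rot: [-179.8, 0.1, 88.3]
wrist_force: [0.7, -0.0, 0.6]
finger_gap: 85.5
```

send_rows(steps=[{"tx":0,"ty":0,"tz":-45,"roll":0},{"tx":0,"ty":0,"tz":-45,"roll":0},{"tx":0,"ty":0,"tz":-30,"roll":0},{"tx":0,"ty":0,"tz":0,"roll":0},{"tx":0,"ty":0,"tz":0,"roll":0},{"tx":0,"ty":0,"tz":0,"roll":0}])

```text
time_s: 17.75
eef_pos: [442.8, 271.4, 220.7]
ee_rot: [-179.9, 0.1, 88.3]
wrist_force: [-0.2, 0.4, -0.3]
finger_gap: 85.1
```

```bash
python3 - <<'E'
from h import *
s=shot('side');print(ctrl.get_obs()['wrist_force'],ctrl.get_obs()['time_s'])
cv2.imwrite('pics/v11.png',cv2.resize(s['img'][270:350,240:347],(800,600),interpolation=cv2.INTER_CUBIC)[:,:,::-1])
for t in('brown_block','mug_green','baren_disc','teal_tin'): print(t,[onplane(s,r['point'],0).round() for r in ctrl.pinpoint('side',t)[:1]])
E
```

```text
[ 0.12528205 -0.71883326 -0.05648261] 17.8
brown_block [array([ 473., -103.,    0.])]
mug_green [array([683., 404.,   0.])]
baren_disc [array([ 698., -321.,    0.])]
teal_tin [array([ 516., -302.,    0.])]
```

View pics/v11.png

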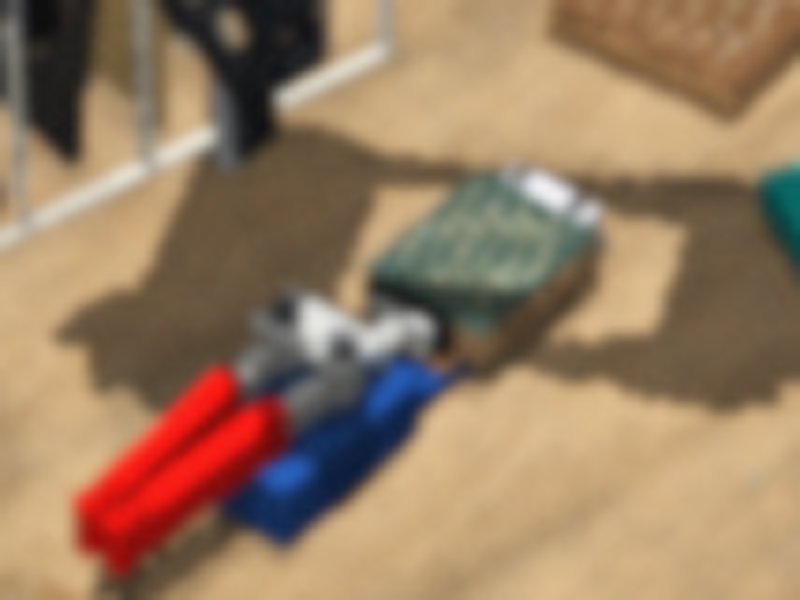

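The handles are shut and the block is against the fence. The block's outline changed slightly, so I'll check its tilt and yaw numerically.

```bash
python3 - <<'E'
from meas import *
for n in('side','top'):
    c=shot(n);P=cloud(c);D=cv2.GaussianBlur(c['img'],(3,3),0).astype(int)
    g=box(c,[(395,30),(480,30),(480,150),(395,150)],34)
    gm=g&(D[...,1]>D[...,0]-2)&(D[...,2]<D[...,1]+12)&(D.sum(-1)<420)
    nn,L,st,_=cv2.connectedComponentsWithStats(gm.astype(np.uint8)); i=1+np.argmax(st[1:,4]); gm=L==i
    print(n,st[i],polyfit(c,gm,60,75,34,(437,90,-2)))
    e=cv2.erode(gm.astype(np.uint8),np.ones((5,5)))>0
    Q=P[e&(c['range_z']>0)]; Q=Q[abs(Q[:,2]-np.median(Q[:,2]))<8]
    A=np.c_[Q[:,:2]-Q[:,:2].mean(0),np.ones(len(Q))]; k,*_=np.linalg.lstsq(A,Q[:,2],rcond=None); r=Q[:,2]-A@k
    print('plane n',len(Q),'slopes',k[:2].round(3),'z',k[2].round(1),'sd',r.std().round(1),'se',(r.std()/np.sqrt((A[:,:2]**2).sum(0))).round(3))
E
```

```text
side [290 293  29  25 376] (array([437.1,  90.8,  -0.8]), np.float64(0.18547308993700173))
plane n 160 slopes [-0.1  0. ] z 35.5 sd 2.7 se [0. 0.]
top [243 265  28  19 393] (array([435.1,  89.5,  -3.2]), np.float64(0.1701370800270208))
plane n 213 slopes [-0.  0.] z 33.1 sd 3.3 se [0. 0.]
```

```bash
python3 - <<'E'
from meas import *
np.set_printoptions(precision=3,suppress=True)
for n in('side','top')*3:
    c=shot(n);P=cloud(c);D=cv2.GaussianBlur(c['img'],(3,3),0).astype(int)
    for nm,b in(('block',[(417,65),(457,65),(457,115),(417,115)]),('table',[(480,60),(520,60),(520,120),(480,120)])):
        z=34 if nm=='block' else 0
        Q=P[box(c,b,z)&(c['range_z']>0)]; Q=Q[abs(Q[:,2]-np.median(Q[:,2]))<8]
        A=np.c_[Q[:,:2]-Q[:,:2].mean(0),np.ones(len(Q))]; k,*_=np.linalg.lstsq(A,Q[:,2],rcond=None); r=Q[:,2]-A@k
        print(n,nm,len(Q),k,'se',r.std()/np.sqrt((A[:,:2]**2).sum(0)))
E
```

```text
side block 180 [ 0.003  0.039 35.033] se [0.018 0.015]
side table 156 [-0.043  0.012  0.458] se [0.024 0.013]
top block 197 [-0.016  0.006 32.732] se [0.018 0.014]
top table 216 [-0.02  -0.02  -1.793] se [0.019 0.013]
side block 178 [-0.054  0.066 34.8  ] se [0.016 0.013]
side table 155 [-0.025  0.02   1.074] se [0.02  0.011]
top block 196 [-0.014 -0.005 33.246] se [0.019 0.015]
top table 213 [-0.014 -0.002 -1.21 ] se [0.02  0.013]
side block 177 [-0.058  0.042 34.94 ] se [0.016 0.013]
side table 154 [-0.022  0.029  0.075] se [0.021 0.012]
top block 198 [-0.009 -0.009 32.929] se [0.019 0.015]
top table 216 [-0.004  0.007 -1.371] se [0.019 0.013]
```

Tilt is about zero within noise, the top is at about 34 mm, and the yaw matches the clamp. Handing in.

```bash
python3 -c "
from bench import ctrl
print(ctrl.get_obs()['time_s'],ctrl.sign_off())"
```

```text
the job is handed in; nothing more can be done
18.4 None
```

The green block is clamped, green face up, and both red handles stayed shut after I let go. I handed the job in at 18.4 s; no verdict is reported.

I gripped the block across its 60 mm side, set it on the cork between the fence and the foot, and released it. I then pinched the handles in stages, shifting sideways until the two fingers pressed about evenly. The fingers passed the hard point and closed to a 25.6 mm gap. That is under the 30 mm quoted for shut handles, and I put it down to gripping slightly nearer the free ends.

**Last checks:**
- **Handles and robot:** the side picture showed the handles shut and the block against the fence. The wrist force was near zero and the gripper was clear.
- **Block height and tilt:** the top surface measured about 34.5 mm above the table (34 expected). Tilt was about zero from the top camera; the side camera gave 0.04 to 0.08 rad, but 0.03 to 0.05 on the bare table too.
- **Block yaw:** the two cameras disagreed slightly, at -0.8° and -3.2°. The clamp's axis works out at about -1.7°, so both are within tolerance.
- **Other objects:** the brown block, mug, rubbing disc and tin were within about 11 mm of their first detected positions. That is about the spread I saw from the detector, and nothing touched them as far as I could see.
- **Not measured:** I did not measure the foot's spring travel or the handle contact forces directly. I inferred both from the gripper gap and the wrist force.

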